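# Depth check of a mandrel stand's bore

## Robot

A 6-joint arm with a two-finger parallel gripper is mounted at the origin on the work surface. World frame = base frame: x ahead of the robot, y to its left, z up, the work surface at z = 0. Lengths are in m, angles in degrees, forces in N, time in s.
With the tool pointing down it reaches from about 0.375 to 0.9 m from the base axis. Payload 3.1 kg.
Tool frame: the origin (TCP) lies at the very end of the fingers, on their centre line; the grasp point (between the pads) lies 19 mm behind it; z points along the fingers, y is the line along which they close (so a half turn about z gives the same grasp; the last joint's range is limited). The gripper opens to 87 mm and grips with 3 to 60 N. Pads are 19 mm wide; open, the fingers measure 117 mm over their backs; the gripper's body (75 mm by 190 mm) begins 51 mm behind the grasp point.
Start: joints at [-82.993, 30.224, 82.088, -0, 67.689, -10.227], TCP at [0.185, -0.597, 0.223] pointing down, gripper open.
Joint ranges: [-176.69, 176.69], [-43.24, 126.21], [12.49, 139.97], [-82, 262], [0, 151.66], [-163.58, 163.58]. Speed limits (degrees/s): [159.86, 159.86, 180, 180, 180, 180].

## Interface

Orientations are given as a 3x3 rotation matrix whose columns are the frame's x, y, z axes.
In Python, from rig import readout, cams, bot gives the robot as it stands.
- The arm moves only by the shell command python3 -m inch 'ROWS'. ROWS is JSON, a list of rows, each a list of 5 numbers: the shift along the world's x, y, z in cm, then the turn about the world's z in degrees, then the finger opening in cm, from 0 to 8.7. In form: [[dx, dy, dz, twist, fingers], ...]. A call has 1 to 10 rows; each row is the pose to reach, as a shift and turn from the pose commanded when the call began; what a row does not reach only later rows make up. A row lasts 1/12 s, in which the tool goes at most 41.7 mm and 7.16 degrees, less where a joint would pass 70% of its speed; a pose out of reach is approached as far as the arm can. A call with a gripper value outside its range is refused whole. The fingers move at their own pace and stop on an object; the grip force is fixed at half the most. Time passes only in rows, so rows that repeat a pose let the fingers close. It gives the time, the measured TCP pose, the force, the opening and the grip force at its end, in the units of the state.
- readout.read_state(): the state, without advancing time (a new reading comes with each control period).
- cams.capture(name): name is "side" or "top" or "wrist"; returns a dict with "image" (400x640x3 uint8, blue, green, red), "intrinsics" (3x3 intrinsics, pixels), "xyz" and "rotation" of the camera in the world; the wrist camera has in their place "tool_from_camera" (4x4, takes a point from camera to tool coordinates, whose origin is the TCP and whose axes are the flange's). Camera axes: x right, y down, z forward; pixel columns grow to the right and rows downward; lengths in m; the calibration is good to about 2 mm. The wrist camera is an equidistant fisheye: a pixel r from the principal point sees the ray r / f radians off the axis. A picture is of the moment at which its call begins: read the wrist's pose just before it. There is no depth.
- bot.hand_in(): hands the job in; it is judged then, once.
The state is a dict: "time_s": time; "joint_positions": joint angles; "qvel": joint speeds; "tau": joint torques, N m; "position": TCP position; "tcp_rot": TCP orientation; "force": force on the tool from outside, world axes, zero at the start; "moment": the same for the moment, N m; "opening": opening from 0.0 (shut) to 1.0 (fully open); "grasp_force": force on a finger pad.
Only numpy, scipy, OpenCV 4.12 (cv2) and the standard library are available. Lean on these libraries where they do the work, as an engineer would, in place of code of your own. Each camera call takes 0.05 s, during which the arm holds its last target. There are 200 camera calls.

## Task

Check how deep the bore is in the pale wooden mandrel stand with the blue resin band, not in the dark one. Take the orange-handled depth gauge upright out of its grey rest, lower its rod into that bore and keep pressing until the tip bottoms, so that the stand's top pushes the brass collar up the rod. Then let go and leave the gauge standing upright in the bore, collar down on the stand's top, ready to be read.

Things in the scene. Friction and masses are not known exactly. Their poses are not given: they have to be found in the camera images.
- gauge: Depth gauge, 135 mm long, 0.15 kg. Origin: centre of the rod's flat lower tip; z runs up the rod. Steel rod 12 mm thick, z 0 to 85 mm, with black marks; orange round handle 24 mm thick, z 85 to 135 mm: grip it there from above. It starts upright and loose in the 18 mm hole of a fixed grey rest (75 x 75 x 40 mm high), tip 15 mm deep: lift it straight up over 20 mm.
- collar_under (a point): Centre of the underside of the gauge's brass collar, a disc 56 mm wide, 8 mm thick, that slides stiffly on the rod and stays where pushed (about 5 N moves it; the gauge's weight does not). It starts 15 mm above the tip, its lowest place, and can ride up to 75 mm above it. With the tip bottomed, its distance from the tip is the bore's depth.
- stand: Pale wooden mandrel stand, blue band round its sides and thin blue ring round its bore: a block 85 x 85 mm, 75 mm high, screwed to the bench on a thin steel foot. Origin: centre of its underside; z up. The bore, 31 mm wide, goes down from the centre of its top face (z = 75 mm). A dark stand of the same size without blue, also bored, is not the one.
- bore_floor (a point): Centre of the flat, rigid floor of the pale stand's blind bore. It lies 35 to 55 mm below the stand's top face, different each time.
Things that resemble listed ones, but are neither listed nor needed, are in the scene too. What is shaped like the gauge but pink is not meant.

How it is judged:
By the outcome, as a careful person would: the job done as asked, in the order asked, and still so for the second after the job is handed in, with the robot touching nothing.
It also fails if it takes over 38 s, if anything falls off the work surface, if the arm or the gripper's body presses on something with over 40 N, if the wrist force passes 120 N, or if a joint passes its speed limit or range.

## Working session

There is one attempt and no reset: what is moved stays moved. The work goes in short steps, Python scripts to look and compute and a shell command to move; the robot and the scene stay as the last step left them, time stands still between calls to the robot, and variables do not carry over. Pictures are saved under pics/ and viewed, at most 10 in all, crops included, and the job is handed in when it is done.

```bash
mkdir -p pics
python3 - <<'E'
from rig import readout,cams
import cv2,pickle
s=readout.read_state();print(s)
d={n:cams.capture(n) for n in("top","side")}
pickle.dump(d,open("c.pkl","wb"))
for n in d:
    c=d[n];cv2.imwrite(f"pics/{n}0.png",c["image"]);print(n,c["intrinsics"],c["xyz"],c["rotation"])
E
```

```text
{'time_s': 0.0, 'joint_positions': array([-8.29935423e+01,  3.02788139e+01,  8.21585002e+01,  6.94727866e-04,
        6.76880545e+01, -1.02258305e+01]), 'qvel': array([-0.04622689,  0.00018695, -0.0144832 ,  0.06771144, -0.03916955,
       -0.0245893 ]), 'tau': array([-5.16946620e-04, -4.40038097e+01, -1.76590472e+01,  6.30117743e-02,
        5.82283689e-02, -1.74608685e-04]), 'position': array([ 0.18510813, -0.59617699,  0.22156153]), 'tcp_rot': array([[ 9.55112987e-01,  2.96241652e-01, -2.55772614e-04],
       [ 2.96241493e-01, -9.55110598e-01,  2.17312227e-03],
       [ 3.99478196e-04, -2.15134776e-03, -9.99997606e-01]]), 'force': array([-0.30646543, -0.14827248,  0.20677853]), 'moment': array([-0.00697809,  0.00263242,  0.01199756]), 'grasp_force': 0.0, 'opening': 0.9994285853744489}
top [[372.80333416   0.         313.5674245 ]
 [  0.         372.80333416 205.28225653]
 [  0.           0.           1.        ]] [0.43158036 0.01786638 0.93280259] [[ 0.01959785 -0.99755342  0.06710509]
 [-0.99979636 -0.01987657 -0.00348822]
 [ 0.0048135  -0.06702306 -0.99773982]]
side [[498.7841425    0.         309.95197246]
 [  0.         498.7841425  191.84622589]
 [  0.           0.           1.        ]] [ 0.40031871 -0.76124546  0.92170782] [[ 0.99087234 -0.10685385  0.08218433]
 [-0.13404833 -0.71658244  0.6845003 ]
 [-0.01424965 -0.68926908 -0.72436529]]
```

View pics/top0.png

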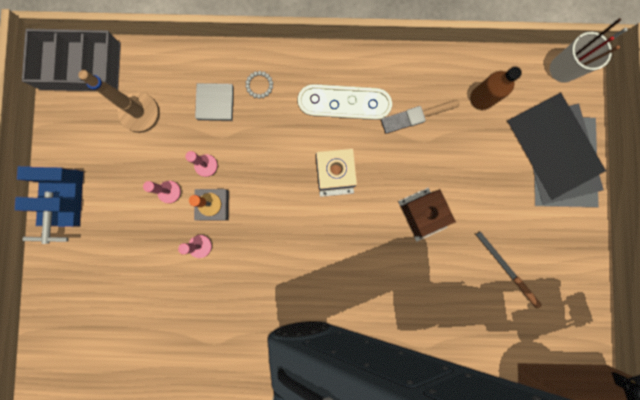

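View pics/side0.png

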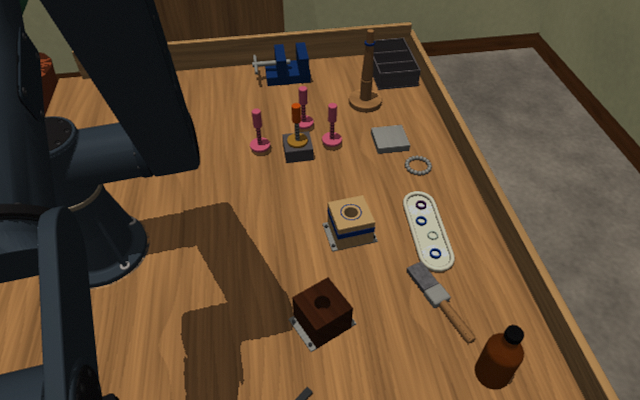

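The top view shows the gauge's handle near (196,201) and its collar at (208,204), with three pink lookalikes around it. The pale stand's bore is at (337,168). I'll enlarge both areas next.

```bash
python3 - <<'E'
import cv2,pickle,numpy as np
d=pickle.load(open("c.pkl","rb"))
t=d["top"]["image"];s=d["side"]["image"]
r=lambda i,x,y,w,h,k:cv2.resize(i[y:y+h,x:x+w],None,fx=k,fy=k,interpolation=cv2.INTER_CUBIC)
a=r(t,140,145,100,120,4);b=r(s,245,80,100,75,4)
c=r(t,300,140,100,75,4); e=r(s,310,190,100,120,4)
L=np.vstack([a,b[:0]]);
cv2.imwrite("pics/crop.png",np.hstack([np.vstack([r(t,140,145,100,120,4)]),np.vstack([r(s,245,80,100,120,4)])]))
cv2.imwrite("pics/crop2.png",np.hstack([r(t,300,135,70,70,5),r(s,315,185,70,70,5)]))
E
cat > h.py <<'E'
import numpy as np
def ray(c,u,v):
    K=c["intrinsics"];d=np.array(c["rotation"])@np.linalg.inv(K)@[u,v,1];return np.array(c["xyz"]),d
def at(c,u,v,z):
    o,d=ray(c,u,v);return o+d*(z-o[2])/d[2]
E
```

```text
(no output)
```

View pics/crop.png

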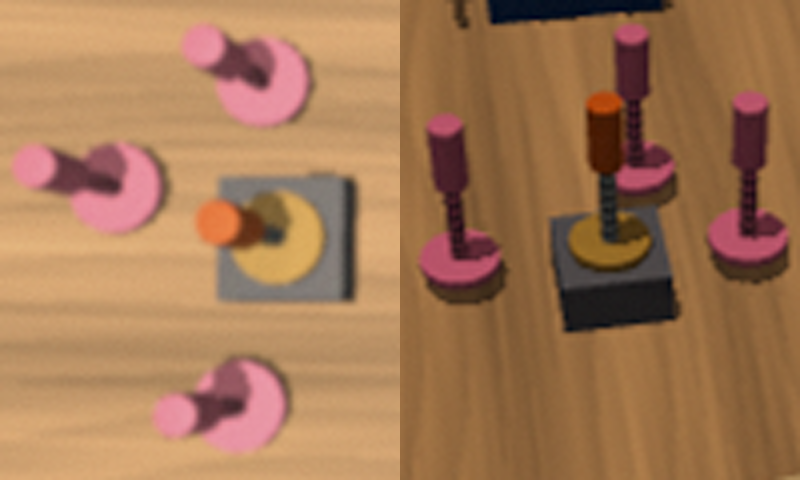

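View pics/crop2.png

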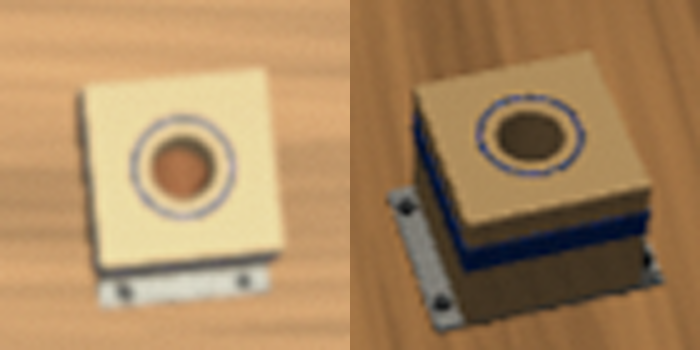

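Run:
```python
import pickle
from h import *
d=pickle.load(open("c.pkl","rb"));t,s=d["top"],d["side"]
np.set_printoptions(precision=4,suppress=True)
print("handle",at(t,194.5,200.75,.16),at(s,296,105.75,.16))
print("collar",at(t,209.5,204.25,.048),at(s,297.4,140.2,.048))
print("bore",at(t,336.6,168.4,.075),at(s,351,212,.075))
for u,v in((191.25,156.5),(149,186.5),(184,248.75)):print("pink",at(t,u,v,.135))
for u,v in((205.7,165.3),(168.5,192),(200.3,246)):print("pinkbase",at(t,u,v,.01))
```

```text
handle [0.4881 0.2625 0.16  ] [0.4921 0.261  0.16  ]
collar [0.4886 0.262  0.048 ] [0.4918 0.259  0.048 ]
bore [ 0.5762 -0.0369  0.075 ] [ 0.5795 -0.0369  0.075 ]
pink [0.5856 0.2814 0.135 ]
pink [0.5186 0.3692 0.135 ]
pink [0.3872 0.2885 0.135 ]
pinkbase [0.5883 0.2857 0.01  ]
pinkbase [0.5195 0.3753 0.01  ]
pinkbase [0.3878 0.2912 0.01  ]
```

```bash
python3 -m inch '[[31.5,30,3,0,8.7],[31.5,30,3,0,8.7],[31.5,30,3,0,8.7],[31.5,30,3,0,8.7],[31.5,30,3,0,8.7],[31.5,30,3,0,8.7],[31.5,30,3,0,8.7],[31.5,30,3,0,8.7],[31.5,30,3,0,8.7],[31.5,30,3,0,8.7]]'
```

```text
time_s: 0.93
position: [0.4872, -0.3083, 0.251]
tcp_rot: [[0.955, 0.296, -0.001], [0.296, -0.955, 0.001], [-0.0, -0.001, -1.0]]
force: [-0.4, 0.0, -0.2]
opening: 1.001
grasp_force: 0.0
```

```bash
python3 -m inch '[[0.3,57,0,0,8.7],[0.3,57,0,0,8.7],[0.3,57,0,0,8.7],[0.3,57,0,0,8.7],[0.3,57,0,0,8.7],[0.3,57,0,0,8.7],[0.3,57,0,0,8.7],[0.3,57,0,0,8.7],[0.3,57,0,0,8.7],[0.3,57,0,0,8.7]]' | head -3
python3 -m inch '[[0,16,0,0,8.7],[0,16,0,0,8.7],[0,16,0,0,8.7],[0,16,0,0,8.7],[0,16,0,0,8.7],[0,16,0,0,8.7]]'
```

```text
time_s: 1.77
position: [0.4877, 0.1084, 0.251]
tcp_rot: [[0.955, 0.296, -0.001], [0.296, -0.955, -0.0], [-0.001, -0.0, -1.0]]
time_s: 2.27
position: [0.4876, 0.268, 0.2506]
tcp_rot: [[0.954, 0.3, -0.001], [0.3, -0.954, -0.001], [-0.001, 0.0, -1.0]]
force: [-0.0, -1.1, -0.5]
opening: 1.002
grasp_force: 0.0
```

```bash
cat >> h.py <<'E'
def wfit(c,s,u,v,z):
    "fisheye pixel -> world at height z"
    K=c["intrinsics"];a=np.array([(u-K[0,2])/K[0,0],(v-K[1,2])/K[1,1]]);r=np.hypot(*a)
    d=np.array([*(a/r*np.sin(r)),np.cos(r)]) if r else np.array([0,0,1.])
    T=np.array(c["tool_from_camera"]);R=np.array(s["tcp_rot"])
    o=np.array(s["position"])+R@T[:3,3];d=R@T[:3,:3]@d
    return o+d*(z-o[2])/d[2]
def wproj(c,s,p):
    K=c["intrinsics"];T=np.array(c["tool_from_camera"]);R=np.array(s["tcp_rot"])
    q=T[:3,:3].T@(R.T@(np.array(p)-s["position"])-T[:3,3]);h=np.hypot(q[0],q[1]);r=np.arctan2(h,q[2])
    return K[0,2]+K[0,0]*r*q[0]/h,K[1,2]+K[1,1]*r*q[1]/h
def look(name):
    import cv2,pickle;from rig import readout,cams
    s=readout.read_state();c=cams.capture("wrist");pickle.dump((c,s),open(name+".pkl","wb"));cv2.imwrite(f"pics/{name}.png",c["image"]);return c,s
E
python3 - <<'E'
from h import *
c,s=look("w1");print(s["position"],c["intrinsics"],c["tool_from_camera"]);print(wproj(c,s,(.49,.261,.16)),wproj(c,s,(.49,.261,.048)))
E
```

```text
[0.48761653 0.26802284 0.25063401] [[309.70691629   0.         316.25744421]
 [  0.         309.70691629 202.01931235]
 [  0.           0.           1.        ]] [[ 2.47418367e-04 -9.68373924e-01 -2.49503271e-01  6.69696689e-02]
 [ 9.99999586e-01  2.11452725e-05  9.09574182e-04  3.49306851e-04]
 [-8.75532105e-04 -2.49503393e-01  9.68373528e-01 -1.61400552e-01]
 [ 0.00000000e+00  0.00000000e+00  0.00000000e+00  1.00000000e+00]]
(np.float64(324.32762551243025), np.float64(204.06053676402067)) (np.float64(321.8323620252459), np.float64(179.96392220304625))
```

View pics/w1.png

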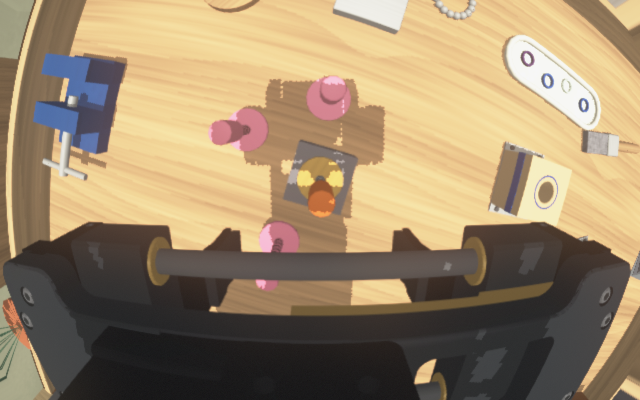

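The wrist view shows the orange handle top at about (320,203) on its collar at (320,178). The fingers straddle it clear of the pink ones, and the stand's blue ring is at (546,192).

Run:
```python
from h import *
import pickle
c,s=pickle.load(open("w1.pkl","rb"))
print(wfit(c,s,320.5,203,.16),wfit(c,s,320.5,178.5,.048),wfit(c,s,546,192,.075))
```

```text
[0.48991212 0.26435543 0.16      ] [0.49121475 0.26305611 0.048     ] [ 0.57720846 -0.03604746  0.075     ]
```

```bash
python3 -m inch '[[0.2,-0.5,-3,0,8.7],[0.2,-0.5,-6,0,8.7],[0.2,-0.5,-9,0,8.7],[0.2,-0.5,-11,0,8.7],[0.2,-0.5,-12.5,0,8.7],[0.2,-0.5,-13.5,0,8.7],[0.2,-0.5,-13.5,0,8.7]]' 
python3 -m inch '[[0,0,0,0,1.5],[0,0,0,0,1.5],[0,0,0,0,1.5],[0,0,0,0,1.5],[0,0,0,0,1.5],[0,0,0,0,1.5],[0,0,0,0,1.5],[0,0,0,0,1.5],[0,0,0,0,1.5],[0,0,0,0,1.5]]'
```

```text
time_s: 2.9
position: [0.4892, 0.2593, 0.1142]
tcp_rot: [[0.956, 0.294, -0.005], [0.294, -0.956, -0.002], [-0.005, 0.0, -1.0]]
force: [0.4, 0.1, 0.4]
opening: 1.003
grasp_force: 0.0
time_s: 3.73
position: [0.4904, 0.2615, 0.1162]
tcp_rot: [[0.955, 0.296, -0.0], [0.296, -0.955, 0.0], [-0.0, -0.0, -1.0]]
force: [0.6, 1.0, 0.9]
opening: 0.326
grasp_force: 0.3
```

```bash
python3 -m inch '[[0,0,0,0,1.5],[0,0,0,0,1.5],[0,0,0,0,1.5],[0,0,0,0,1.5],[0,0,0,0,1.5]]' | tail -4
python3 -m inch '[[0,0,1,0,1.5],[0,0,2,0,1.5],[0,0,3,0,1.5],[0,0,5,0,1.5],[0,0,7.5,0,1.5],[0,0,9,0,1.5],[0,0,9.4,0,1.5],[0,0,9.4,0,1.5]]'
```

```text
tcp_rot: [[0.955, 0.296, -0.0], [0.296, -0.955, -0.0], [-0.0, 0.0, -1.0]]
force: [0.1, -0.2, -0.5]
opening: 0.27
grasp_force: 30.0
time_s: 4.82
position: [0.4915, 0.2618, 0.2125]
tcp_rot: [[0.955, 0.296, 0.005], [0.296, -0.955, 0.001], [0.005, 0.0, -1.0]]
force: [0.2, -0.2, -1.2]
opening: 0.271
grasp_force: 30.0
```

```bash
python3 -m inch '[[0.6,-2,0,0,1.5],[1.5,-5,0,0,1.5],[2.5,-8.5,0,0,1.5],[3.6,-12.3,0,0,1.5],[4.7,-16.1,0,0,1.5],[5.8,-19.9,0,0,1.5],[6.9,-23.7,0,0,1.5],[7.8,-26.7,0,0,1.5],[8.4,-28.8,0,0,1.5],[8.7,-29.8,0,0,1.5]]' | head -2
python3 -m inch '[[0,0,0,0,1.5],[0,0,0,0,1.5],[0,0,0,0,1.5],[0,0,0,0,1.5]]'
python3 - <<'E'
from h import *
from rig import cams
import cv2,pickle
c,s=look("w2");t=cams.capture("top");d=cams.capture("side");pickle.dump((t,d),open("c2.pkl","wb"))
r=lambda i,x,y,w,h,k:cv2.resize(i[y:y+h,x:x+w],None,fx=k,fy=k,interpolation=cv2.INTER_CUBIC)
print(s["position"])
cv2.imwrite("pics/m2.png",np.hstack([r(c["image"],255,110,130,150,3),r(d["image"],290,110,130,150,3)]))
E
```

```text
time_s: 5.65
position: [0.5776, -0.0398, 0.209]
time_s: 5.98
position: [0.5765, -0.0347, 0.21]
tcp_rot: [[0.954, 0.298, -0.001], [0.298, -0.954, 0.001], [-0.001, -0.001, -1.0]]
force: [0.4, 0.1, -1.3]
opening: 0.273
grasp_force: 30.0
[ 0.57653138 -0.03469595  0.20997017]
```

View pics/m2.png

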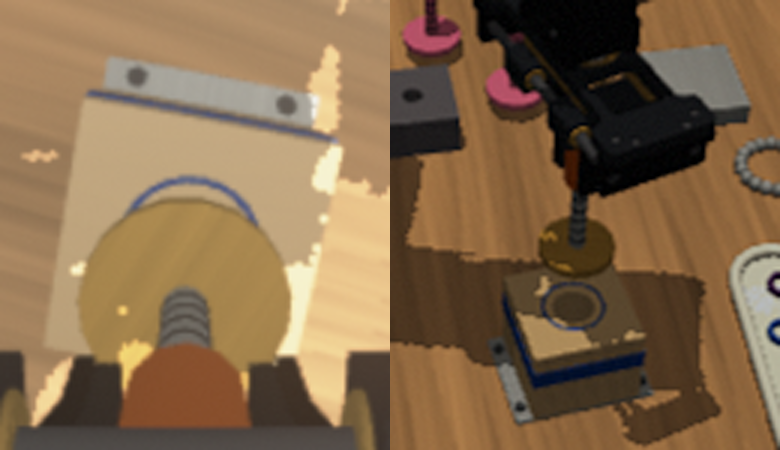

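The wrist crop shows the collar (cols 80–290, far edge row 198) over the ring (cols 128–258, far edge row 177). In the side crop, the collar's top centre is about (577,240) and the ring's centre is (573,305).

Run:
```python
from h import *
import pickle
np.set_printoptions(precision=4,suppress=True)
c,s=pickle.load(open("w2.pkl","rb"));t,d=pickle.load(open("c2.pkl","rb"))
zc=s["position"][2]-.1162+.048
col=at(d,290+187/3,110+240/3,zc);ring=at(d,290+183/3,110+305/3,.075)
print("side",col,ring,ring-col)
w=lambda u,v,z:wfit(c,s,255+u/3,110+v/3,z)
R=s["tcp_rot"];o=s["position"]
tl=lambda p:(R.T@(p-o))*1e3
print("wrist tool mm: collar far,left,right",tl(w(185,198,zc)),tl(w(79,305,zc)),tl(w(291,305,zc)))
print("ring far",tl(w(192,177,.075)),"L/R",tl(w(128,215,.075)),tl(w(258,226,.075)))
print("rod top/handle",tl(w(185,300,zc+.035)))
```

```text
side [ 0.5802 -0.0323  0.1418] [ 0.5797 -0.0359  0.075 ] [-0.0006 -0.0036 -0.0668]
wrist tool mm: collar far,left,right [27.9991  0.8703 68.1705] [  0.081  -26.5083  68.2295] [ 0.0968 28.2867 68.1685]
ring far [ 23.5311   3.2699 134.9427] L/R [ 11.0837 -17.4864 134.9785] [  7.4647  24.815  134.9351]
rod top/handle [11.4504  0.8037 33.1875]
```

```bash
python3 -m inch '[[0,-0.2,0,0,1.5],[0,-0.2,-1,0,1.5],[0,-0.2,-2.2,0,1.5],[0,-0.2,-3.4,0,1.5],[0,-0.2,-4.4,0,1.5],[0,-0.2,-5,0,1.5],[0,-0.2,-5.3,0,1.5],[0,-0.2,-5.5,0,1.5],[0,-0.2,-5.5,0,1.5]]'
python3 -c "
from rig import readout as r;s=r.read_state();print(s['force'],s['moment'])"
```

```text
time_s: 6.88
position: [0.5775, -0.0386, 0.155]
tcp_rot: [[0.955, 0.296, -0.0], [0.296, -0.955, 0.0], [-0.0, -0.0, -1.0]]
force: [0.0, -0.1, -0.4]
opening: 0.272
grasp_force: 30.0
[ 0.04194736 -0.09356437 -0.3961834 ] [-0.04693158  0.0106651  -0.01002917]
```

Tip is at about 0.064, inside the bore with no side force. I'll press on to a tip height of about 0.044, checking the force.

```bash
python3 -m inch '[[0,0,-0.3,0,1.5],[0,0,-0.6,0,1.5],[0,0,-0.9,0,1.5],[0,0,-1.2,0,1.5],[0,0,-1.5,0,1.5],[0,0,-1.8,0,1.5],[0,0,-2,0,1.5],[0,0,-2,0,1.5]]'
```

```text
time_s: 7.55
position: [0.5781, -0.0388, 0.135]
tcp_rot: [[0.955, 0.296, 0.001], [0.296, -0.955, -0.0], [0.001, 0.001, -1.0]]
force: [2.6, 0.2, 0.8]
opening: 0.271
grasp_force: 30.0
```

```bash
python3 -m inch '[[0,0,-0.2,0,1.5],[0,0,-0.4,0,1.5]]' | grep -E "pos|force"
python3 -m inch '[[0,0,-0.15,0,1.5],[0,0,-0.3,0,1.5]]'| grep -E "pos|force"
```

```text
position: [0.5781, -0.0387, 0.1314]
force: [1.2, -0.9, 3.8]
grasp_force: 30.0
position: [0.5781, -0.0387, 0.1283]
force: [1.7, -0.9, 3.6]
grasp_force: 30.0
```

Run:
```python
from rig import cams
import cv2,numpy as np
a=cams.capture("side")["image"];b=cams.capture("wrist")["image"]
r=lambda i,x,y,w,h,k:cv2.resize(i[y:y+h,x:x+w],None,fx=k,fy=k,interpolation=cv2.INTER_CUBIC)
cv2.imwrite("pics/m3.png",np.hstack([r(b,255,110,130,150,3),r(a,290,130,130,150,3)]))
```

```text
(no output)
```

View pics/m3.png

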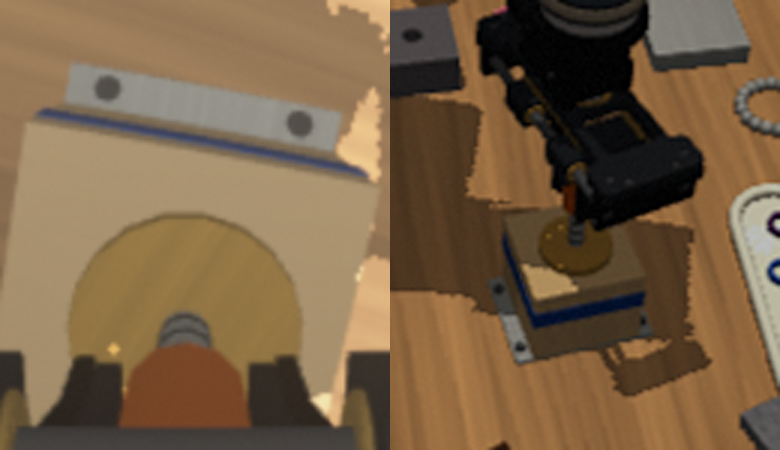

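The collar lies flat and centred on the stand's top (side crop ≈(575,247)) and is riding up the rod at about 4 N. I'll keep pressing.

```bash
for i in 1 2 3; do :; done
python3 -m inch '[[0,0,-0.15,0,1.5],[0,0,-0.3,0,1.5]]'| grep -E "pos|force"
python3 -m inch '[[0,0,-0.15,0,1.5],[0,0,-0.3,0,1.5]]'| grep -E "pos|force"
```

```text
position: [0.5779, -0.0387, 0.1253]
force: [3.2, -1.0, 4.4]
grasp_force: 30.0
position: [0.578, -0.0387, 0.1234]
force: [-1.1, 1.4, 21.5]
grasp_force: 30.0
```

```bash
python3 -m inch '[[0,0,-0.05,0,1.5],[0,0,-0.05,0,1.5],[0,0,-0.05,0,1.5]]'| grep -E "pos|force"
```

```text
position: [0.578, -0.0387, 0.1234]
force: [0.5, -0.1, 12.8]
grasp_force: 30.0
```

```bash
python3 -m inch '[[0,0,-0.1,0,1.5],[0,0,-0.1,0,1.5]]'| grep -E "pos|force"
```

```text
position: [0.5781, -0.0387, 0.1234]
force: [-0.9, 1.2, 18.2]
grasp_force: 30.0
```

Bottomed: the TCP holds at 0.1234 while the force rises. I'll release and retreat straight up.

```bash
python3 -m inch '[[0,0,0.1,0,1.5],[0,0,0.1,0,4],[0,0,0.1,0,6],[0,0,0.1,0,6],[0,0,0.1,0,6],[0,0,0.1,0,6],[0,0,0.1,0,6],[0,0,0.1,0,6]]'| grep -E "pos|force|open"
python3 -m inch '[[0,0,1,0,6],[0,0,2.5,0,6],[0,0,4.5,0,6],[0,0,7,0,6],[0,0,10,0,6],[0,0,13,0,6],[0,0,15,0,6],[-3,10,15,0,6],[-3,10,15,0,6],[-3,10,15,0,6]]'| grep -E "time|pos|force|open"
python3 - <<'E'
from rig import cams
import cv2,numpy as np
a=cams.capture("side")["image"];b=cams.capture("top")["image"]
r=lambda i,x,y,w,h,k:cv2.resize(i[y:y+h,x:x+w],None,fx=k,fy=k,interpolation=cv2.INTER_CUBIC)
cv2.imwrite("pics/m4.png",np.hstack([r(b,285,110,95,130,4),r(a,300,130,95,130,4)]))
E
```

```text
position: [0.5771, -0.0385, 0.1213]
force: [-0.7, 0.3, 0.1]
opening: 0.661
grasp_force: 0.0
time_s: 10.23
position: [0.5456, 0.0644, 0.2731]
force: [-0.5, 0.3, -0.4]
opening: 0.691
grasp_force: 0.0
```

View pics/m4.png

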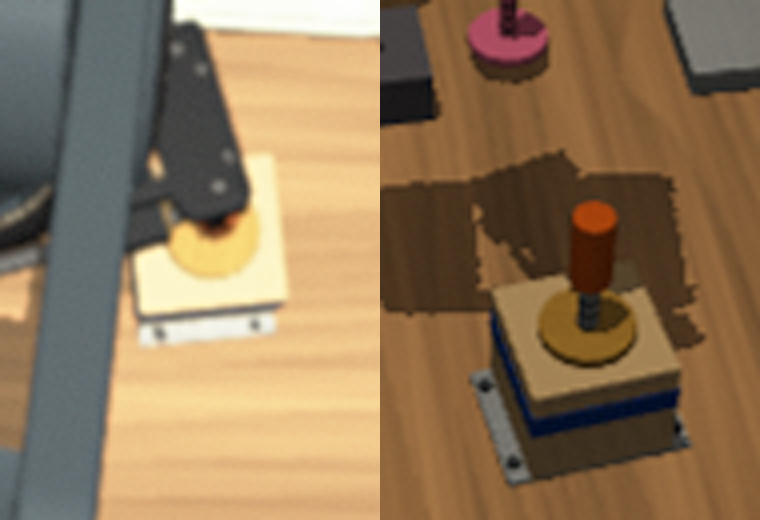

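The gauge stands upright in the pale stand's bore with its collar flat on the top (side crop ≈(588,325)), and the gripper is clear.

```bash
python3 -m inch '[[0,0,0,0,6],[0,0,0,0,6],[0,0,0,0,6]]'|head -2; python3 -c "
from rig import bot;print(bot.hand_in())"
```

```text
time_s: 10.58
position: [0.548, 0.0603, 0.2719]
the job is handed in; nothing more can be done
None
```

The gauge was pressed until it bottomed in the pale stand's bore (about 43 mm deep by arm position, not read off the gauge) and stands there upright, released, with its collar on the stand's top; job handed in at about 10.6 s.

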